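# Sort the metal offcuts by kind

### The job

Sort the five metal offcuts on the smith's bench into the trays by metal: the two copper pieces into the red tray with the copper sample strip, the two brass pieces into the yellow tray with the brass strip, the steel rod into the blue tray with the steel strip. Stand every piece upright on the floor of its tray, inside the walls, none on top of another, and let go of it. Leave the hammer and the white dish where they are.

Things in the scene. Friction and masses are not known exactly. Their poses are not given: they have to be found in the camera images.
- copper_pipe: Copper (orange-brown) pipe offcut: outside diameter 35 mm, open bore 26 mm. Stands upright on the bench, 45 mm tall; origin at the centre of its underside, z up. Round, so its yaw does not matter. About 170 g.
- copper_bar: Copper (orange-brown) flat-bar offcut: a block 22 mm along its x, 36 mm along its y. Stands upright on the bench, 45 mm tall; origin at the centre of its underside, z up. About 310 g.
- brass_hex: Brass (golden yellow) hexagon-bar offcut: 30 mm across flats, one pair of flats faces its +x and -x. Stands upright on the bench, 45 mm tall; origin at the centre of its underside, z up. About 290 g.
- brass_bush: Brass (golden yellow) turned bush: round foot flange of diameter 40 mm and 12 mm high, above it a solid round neck of diameter 26 mm. Stands upright on the bench, 45 mm tall; origin at the centre of its underside, z up. About 270 g.
- steel_rod: Steel (silver-grey) round-bar offcut, diameter 30 mm. Stands upright on the bench, 45 mm tall; origin at the centre of its underside, z up. About 250 g.
- tray_copper: Tray for copper: shallow open tray painted red, fixed to the bench, outside 86 mm along its x, 136 mm along its y, 16 mm high; walls and floor 3 mm thick (inside 80 x 130 mm, floor 3 mm above the bench). Along its +x side, outside, a sample strip of orange-brown copper 26 x 110 mm lies level at rim height, reaching to x = 69 mm. Origin under the centre of the tray, z up.
- tray_brass: Tray for brass: shallow open tray painted yellow, fixed to the bench, outside 86 mm along its x, 136 mm along its y, 16 mm high; walls and floor 3 mm thick (inside 80 x 130 mm, floor 3 mm above the bench). Along its +x side, outside, a sample strip of golden brass 26 x 110 mm lies level at rim height, reaching to x = 69 mm. Origin under the centre of the tray, z up.
- tray_steel: Tray for steel: shallow open tray painted blue, fixed to the bench, outside 86 mm along its x, 136 mm along its y, 16 mm high; walls and floor 3 mm thick (inside 80 x 130 mm, floor 3 mm above the bench). Along its +x side, outside, a sample strip of silver-grey steel 26 x 110 mm lies level at rim height, reaching to x = 69 mm. Origin under the centre of the tray, z up.
- hammer: Bystander: hammer about 260 mm long lying on the bench beyond the trays, head at its +x end, handle to -x; origin at the underside near mid-length. To be left alone.
- dish: Bystander: small white ceramic dish, rim diameter 60 mm, 20 mm high, standing between two trays. Origin at the centre of its underside. To be left alone.

How it is judged:
At the end, for the whole second after the job is handed in: Each piece is in the tray of its metal: its centre inside the walls (within 40 mm of the tray's centre along the tray's x, 65 mm along y), its underside less than 8 mm above the tray's underside (so on the 3 mm floor), upright within 0.15 rad, at rest and not touched by the fingers (x of copper_pipe in the frame of tray_copper between -0.04 and 0.04 m and y of copper_pipe in the frame of tray_copper between -0.065 and 0.065 m and z of each of copper_pipe, copper_bar in the frame of tray_copper below 0.008 m and angle between each of copper_pipe, copper_bar, brass_hex, brass_bush, steel_rod's own z axis and vertical below 0.15 rad and linear speed of each of copper_pipe, copper_bar, brass_hex, brass_bush, steel_rod below 0.02 m/s and angular speed of each of copper_pipe, copper_bar, brass_hex, brass_bush, steel_rod below 0.2 rad/s and contact force between each of copper_pipe, copper_bar, brass_hex, brass_bush, steel_rod and the fingers below 0.1 N and x of copper_bar in the frame of tray_copper between -0.04 and 0.04 m and y of copper_bar in the frame of tray_copper between -0.065 and 0.065 m and x of brass_hex in the frame of tray_brass between -0.04 and 0.04 m and y of brass_hex in the frame of tray_brass between -0.065 and 0.065 m and z of each of brass_hex, brass_bush in the frame of tray_brass below 0.008 m and x of brass_bush in the frame of tray_brass between -0.04 and 0.04 m and y of brass_bush in the frame of tray_brass between -0.065 and 0.065 m and x of steel_rod in the frame of tray_steel between -0.04 and 0.04 m and y of steel_rod in the frame of tray_steel between -0.065 and 0.065 m and z of steel_rod in the frame of tray_steel below 0.008 m).
It fails at once if the hammer is moved by more than 20 mm (distance of hammer from where it was at the start of the episode above 0.02 m).
It fails at once if the white dish is moved by more than 15 mm (distance of dish from where it was at the start of the episode above 0.015 m).
It also fails if it takes over 118 s, if anything falls off the work surface, if the arm or the gripper's body presses on something with over 40 N, if the wrist force passes 120 N, or if a joint passes its speed limit or range.

### The arm

A 7-joint arm with a two-finger parallel gripper is mounted at the origin on the work surface. World frame = base frame: x ahead of the robot, y to its left, z up, the work surface at z = 0. Lengths are in m, angles in rad, forces in N, time in s.
With the tool pointing down it reaches from about 0.35 to 0.775 m from the base axis. Payload 3.1 kg.
Tool frame: the origin (TCP) lies midway between the tips of the shut fingers; the grasp point (between the pads) lies 19 mm behind it; z points along the fingers, y is the line along which they close (so a half turn about z gives the same grasp; the last joint's range is limited). The gripper opens to 85 mm and grips with 20 to 120 N. Pads are 22 mm wide; open, the fingers measure 114 mm over their backs; the gripper's body (76 mm by 85 mm) begins 54 mm behind the grasp point. The pads swing forward as they close: fully open they stand 13 mm farther back than shut.
Start: joints at [-1.254, 0.311, 0.014, 1.512, -0.004, 1.319, -0.027], TCP at [0.193, 0.515, 0.231] pointing down, gripper open.
Joint ranges: [-2.7, 2.7], [-0.3, 1.91], [-1.27, 1.3], [0.12, 2.57], [-1.44, 4.58], [0.2, 2.03], [-3.05, 3.05]. Speed limits (rad/s): [2.79, 2.79, 3.14, 3.14, 3.14, 3.14, 3.14].

### API

Orientations are given as [roll, pitch, yaw] about the fixed x, y, z axes, in that order (R = Rz(yaw) Ry(pitch) Rx(roll)).
In Python, from cell import telemetry, optics, job gives the robot as it stands.
- The arm moves only by the tool send_rows, never from a script. Its argument "deltas" is text: rows parted by semicolons, each of 5 numbers parted by spaces: the opening, from -1 (shut) to 1 (fully open), then the shift along the world's x, y, z in cm, then the turn about the world's z in rad. In form: jaw dx dy dz roll; .... A call has exactly 8 rows; each row shifts and turns the commanded pose from where the row before left it; what a row does not reach is not made up. A row lasts 1/8 s, in which the tool goes at most 62.5 mm and 10.7 degrees, less where a joint would pass 70% of its speed; a pose out of reach is approached as far as the arm can. A call is refused whole if a number of a shift passes 6.25 or a number of a turn 0.188, either way. A call with a gripper value outside its range is refused whole. The fingers move at their own pace and stop on an object; "newtons" is the grip in N (left out, the last holds). Time passes only in rows, so rows that do not move let the fingers close, or fill a call up. It gives the time, the measured TCP pose, the force, the opening and the grip force at its end, in the units of the state.
- telemetry.state(): the state, without advancing time (a new reading comes with each control period).
- optics.get_image(name): name is "scene" or "top" or "wrist"; returns a dict with "frame" (400x640x3 uint8, blue, green, red), "mtx" (3x3 intrinsics, pixels), "R" (3x3) and "t" (3): a world point X has camera coordinates R X + t; the wrist camera has in their place "hand_eye" (4x4, takes a point from camera to tool coordinates, whose origin is the TCP and whose axes are the flange's). Camera axes: x right, y down, z forward; pixel columns grow to the right and rows downward; lengths in m; the calibration is good to about 2 mm. A picture is of the moment at which its call begins: read the wrist's pose just before it. There is no depth.
- job.job_done(): hands the job in; it is judged then, once.
The state is a dict: "t": time; "q": joint angles; "qd": joint speeds; "effort": joint torques, N m; "position": TCP position; "orientation": TCP orientation; "ft_force": force on the tool from outside, world axes, zero at the start; "wrist_torque": the same for the moment, N m; "opening": opening from 0.0 (shut) to 1.0 (fully open); "grasp_force": force on a finger pad.
Only numpy, scipy, OpenCV 4.12 (cv2) and the standard library are available. Lean on these libraries where they do the work, as an engineer would, in place of code of your own. Each camera call takes 0.05 s, during which the arm holds its last target. There are 200 camera calls.

## Working session

There is one attempt and no reset: what is moved stays moved. The work goes in short steps, Python scripts to look and compute and a tool call to move; the robot and the scene stay as the last step left them, time stands still between calls to the robot, and variables do not carry over. Pictures are saved under pics/ and viewed, at most 14 in all, crops included, and the job is handed in when it is done.

Besides the shell and the picture viewer there is one more tool, called after ">>>" as name(argument=value, ...) on one line, values as JSON. send_rows: Moves the arm, as the interface text tells. Its arguments: {"type":"object","properties":{"deltas":{"type":"string"},"newtons":{"type":"number"}},"required":["deltas"]}

```bash
mkdir -p pics; ls; python3 - <<'E'
from cell import telemetry, optics
import cv2,numpy as np,pickle
print(telemetry.state())
d={}
for n in("scene","top","wrist"):
    s=telemetry.state(); im=optics.get_image(n); im['s']=s; d[n]=im
    cv2.imwrite(f"pics/{n}0.png",im['frame'])
    print(n,{k:np.round(v,4).tolist() for k,v in im.items() if k not in('frame','s')})
pickle.dump(d,open('im0.pkl','wb'))
E
```

```text
pics
{'t': 0.0, 'q': array([-1.25373725,  0.31172931,  0.01399698,  1.51307813, -0.00443941,
        1.31920318, -0.02720975]), 'qd': array([ 2.23412188e-04,  1.04091094e-03,  1.56231519e-05, -4.63005841e-04,
       -2.33684335e-03, -6.36337132e-04, -7.42711107e-04]), 'effort': array([ 5.52846595e-04, -3.79919279e+01,  1.46558066e-01, -2.30589169e+01,
        1.24237992e-02,  1.37791128e-02, -5.52210011e-07]), 'position': array([0.19283031, 0.51429691, 0.23021058]), 'orientation': array([-3.13920645e+00,  6.07649558e-05,  2.78288599e+00]), 'ft_force': array([-1.63740473,  0.232219  ,  0.46706052]), 'wrist_torque': array([0.00701525, 0.03074718, 0.0184913 ]), 'grasp_force': 0.0, 'opening': 0.9975969389486861}
scene {'mtx': [[391.0137, 0.0, 324.682], [0.0, 391.0137, 202.2744], [0.0, 0.0, 1.0]], 'R': [[0.8924, 0.4507, -0.0199], [0.3026, -0.6308, -0.7145], [-0.3346, 0.6316, -0.6994]], 't': [-0.5264, -0.1312, 1.0191]}
top {'mtx': [[390.8245, 0.0, 320.5853], [0.0, 390.8245, 196.1531], [0.0, 0.0, 1.0]], 'R': [[0.0786, -0.9969, -0.0039], [-0.9764, -0.0762, -0.2019], [0.201, 0.0197, -0.9794]], 't': [-0.0382, 0.5559, 0.9499]}
wrist {'mtx': [[299.7209, 0.0, 317.7986], [0.0, 299.7209, 201.2979], [0.0, 0.0, 1.0]], 'hand_eye': [[0.0002, -0.9487, -0.3163, 0.0816], [1.0, 0.0004, -0.0006, 0.0019], [0.0007, -0.3163, 0.9487, -0.142], [0.0, 0.0, 0.0, 1.0]]}
```

View pics/top0.png

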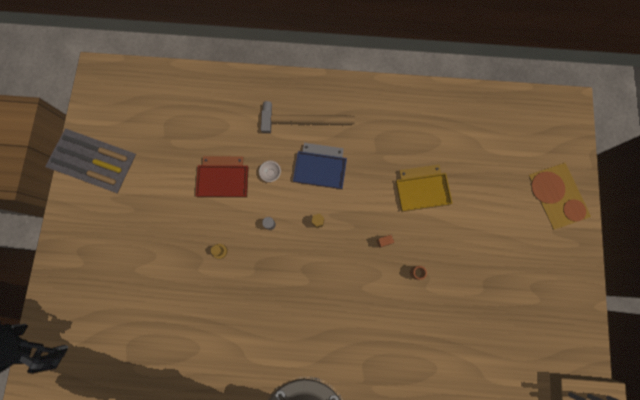

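View pics/scene0.png

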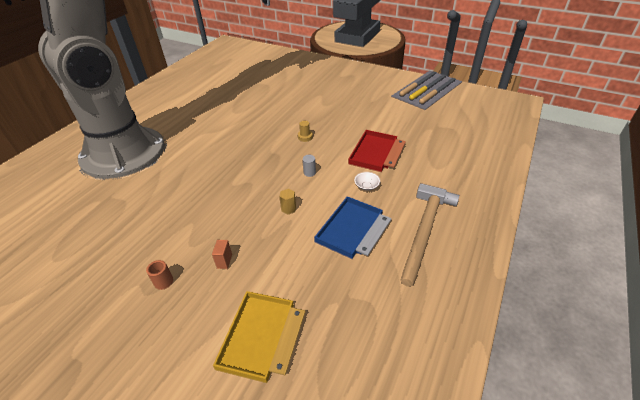

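Top view: red tray (222,181), blue (320,170), yellow (423,193), dish (269,171), rod (268,224), bush (217,251), hex (317,220), bar (384,241), pipe (418,272); the scene view shows the same layout and all pieces are clear of each other. Next I segment these in both views and triangulate.

```bash
cat > h.py <<'E'
import cv2,numpy as np
from scipy.spatial.transform import Rotation as Ro
def campose(im):
    """rotation cam->world and camera centre"""
    if 'R' in im: return im['R'].T,-im['R'].T@im['t']
    s=im['s'];T=np.eye(4);T[:3,:3]=Ro.from_euler('xyz',s['orientation']).as_matrix();T[:3,3]=s['position']
    W=T@im['hand_eye'];return W[:3,:3],W[:3,3]
def ray(im,uv):
    R,c=campose(im);d=R@np.linalg.inv(im['mtx'])@np.array([uv[0],uv[1],1.]);return c,d/np.linalg.norm(d)
def plane(im,uv,z):
    c,d=ray(im,uv);return c+d*(z-c[2])/d[2]
def tri(a,b):
    (c1,d1),(c2,d2)=a,b
    k=np.linalg.lstsq(np.c_[d1,-d2],c2-c1,rcond=None)[0]
    p,q=c1+k[0]*d1,c2+k[1]*d2;return (p+q)/2,np.linalg.norm(p-q)
def proj(im,X):
    R,c=campose(im);p=im['mtx']@(R.T@(np.asarray(X)-c));return p[:2]/p[2]
E
python3 - <<'E'
import pickle;from h import *
d=pickle.load(open('im0.pkl','rb'));t,s=d['top'],d['scene']
px={'hex':((317,220),(288,202)),'bush':((217,251),(304,131)),'rod':((268,224),(309,166)),'bar':((384,241),(222,254)),'pipe':((418,272),(160,274))}
for n,(a,b) in px.items():
    print(n,np.round(tri(ray(t,a),ray(s,b)),4), t['frame'][a[1],a[0]],s['frame'][b[1],b[0]])
# trays: saturated colour masks, corners in top view
hs={n:cv2.cvtColor(d[n]['frame'],cv2.COLOR_BGR2HSV) for n in('top','scene')}
for n,(lo,hi) in {'red':((0,180,50),(4,255,255)),'blue':((105,90,30),(130,255,255)),'yellow':((22,200,80),(30,255,255))}.items():
    cs=[]
    for v in('top','scene'):
        m=cv2.inRange(hs[v],lo,hi);k,l,st,ce=cv2.connectedComponentsWithStats(m)
        i=1+st[1:,4].argmax();c=max(cv2.findContours((l==i).astype('uint8'),0,2)[0],key=cv2.contourArea)
        r=cv2.minAreaRect(c);box=cv2.boxPoints(r);cs.append(r[0])
        if v=='top': 
            B=np.array([plane(t,p,.012) for p in box])
            print(n,st[i],'centre',B.mean(0).round(4),'edges',[np.round((np.linalg.norm(B[j]-B[(j+1)%4]),np.arctan2(*(B[(j+1)%4]-B[j])[1::-1])),3).tolist() for j in(0,1)])
    print('  tri',np.round(tri(ray(t,cs[0]),ray(s,cs[1])),4))
for n,a,z in(('dish',(269,171),.02),('hamhead',(266,117),.02),('hamend',(353,122),.01)):print(n,plane(t,a,z).round(3))
E
```

```text
Traceback (most recent call last):
ValueError: setting an array element with a sequence. The requested array has an inhomogeneous shape after 1 dimensions. The detected shape was (2,) + inhomogeneous part.
```

View pics/wrist0.png

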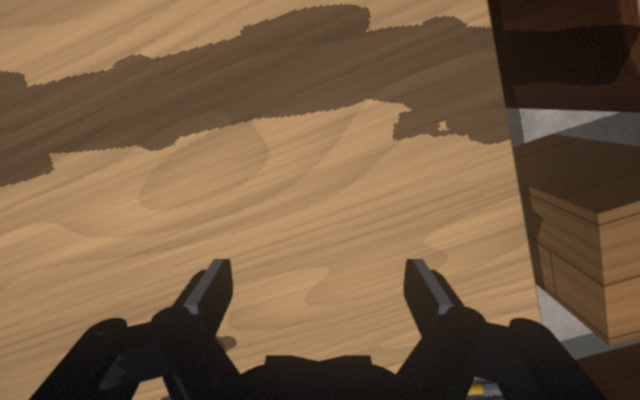

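The wrist view shows only empty bench and the two open fingers (tips near (222,265) and (413,265)).

```bash
sed -i 's|return (p+q)/2,np.linalg.norm(p-q)|return np.r_[(p+q)/2,np.linalg.norm(p-q)]|' h.py
python3 - <<'E'
import pickle;from h import *
d=pickle.load(open('im0.pkl','rb'));t,s=d['top'],d['scene']
px={'hex':((317,220),(288,202)),'bush':((217,251),(304,131)),'rod':((268,224),(309,166)),'bar':((384,241),(222,254)),'pipe':((418,272),(160,274))}
for n,(a,b) in px.items():
    print(n,np.round(tri(ray(t,a),ray(s,b)),4))
hs={n:cv2.cvtColor(d[n]['frame'],cv2.COLOR_BGR2HSV) for n in('top','scene')}
print([ (hs[v][p[1],p[0]].tolist()) for v,ps in(('top',((222,183),(320,172),(423,195))),('scene',((374,150),(348,228),(258,335)))) for p in ps])
for n,(lo,hi) in {'red':((0,190,50),(4,255,255)),'blue':((105,90,30),(130,255,255)),'yellow':((22,200,80),(30,255,255))}.items():
    cs=[]
    for v in('top','scene'):
        m=cv2.inRange(hs[v],lo,hi)
        if n=='red': m|=cv2.inRange(hs[v],(174,190,50),(180,255,255))
        k,l,st,ce=cv2.connectedComponentsWithStats(m)
        i=1+st[1:,4].argmax();c=max(cv2.findContours((l==i).astype('uint8'),0,2)[0],key=cv2.contourArea)
        r=cv2.minAreaRect(c);box=cv2.boxPoints(r);M=cv2.moments(c);cs.append((M['m10']/M['m00'],M['m01']/M['m00']))
        if v=='top': 
            B=np.array([plane(t,p,.012) for p in box])
            print(n,st[i],'centre',B.mean(0).round(4),'edges',[np.round((np.linalg.norm(B[j]-B[(j+1)%4]),np.arctan2(*(B[(j+1)%4]-B[j])[1::-1])),3).tolist() for j in(0,1)])
    print('  tri',np.round(tri(ray(t,cs[0]),ray(s,cs[1])),4))
for n,a,z in(('dish',(269,171),.02),('hamhead',(266,117),.02),('hamend',(353,122),.01)):print(n,plane(t,a,z).round(3))
E
```

```text
hex [0.4986 0.0094 0.0206 0.0032]
bush [0.3976 0.2625 0.0186 0.0028]
rod [0.4791 0.1383 0.0185 0.001 ]
bar [ 0.4577 -0.1686  0.0216  0.0021]
pipe [ 3.858e-01 -2.576e-01  2.500e-02  3.000e-04]
[[4, 182, 105], [113, 98, 83], [21, 200, 130], [1, 206, 156], [108, 174, 129], [21, 197, 202]]
red [216 175   4   2   5] centre [0.6018 0.2909 0.012 ] edges [[0.003, 0.133], [0.008, -1.493]]
  tri [0.5929 0.2879 0.0063 0.0246]
blue [ 295  154   47   33 1169] centre [0.6383 0.0184 0.012 ] edges [[0.076, -0.046], [0.123, -1.641]]
  tri [0.6379 0.0165 0.0035 0.0061]Traceback (most recent call last):
  File "<stdin>", line 15, in <module>
ZeroDivisionError: float division by zero
```

```bash

python3 - <<'E'
import pickle;from h import *
d=pickle.load(open('im0.pkl','rb'));t,s=d['top'],d['scene']
for n,pt,ps,tol in(('red',(222,183),(374,150),(3,40,60)),('blue',(320,172),(348,228),(8,60,60)),('yellow',(423,195),(258,335),(3,50,60))):
    cs=[]
    for im,p in((t,pt),(s,ps)):
        h=cv2.cvtColor(im['frame'],cv2.COLOR_BGR2HSV);c=h[p[1],p[0]].astype(int)
        dh=(h.astype(int)-c);dh[...,0]=(dh[...,0]+90)%180-90
        m=(np.abs(dh)<=tol).all(2).astype('uint8');m=cv2.morphologyEx(m,cv2.MORPH_OPEN,np.ones((3,3)))
        k,l,st,_=cv2.connectedComponentsWithStats(m);i=l[p[1],p[0]]
        c=max(cv2.findContours((l==i).astype('uint8'),0,2)[0],key=cv2.contourArea)
        box=cv2.boxPoints(cv2.minAreaRect(c));M=cv2.moments(c);cs.append((M['m10']/M['m00'],M['m01']/M['m00']))
        B=np.array([plane(im,p,.01) for p in box])
        print(n,st[i].tolist(),'centre',B.mean(0).round(4),'edges',[np.round((np.linalg.norm(B[j]-B[(j+1)%4]),np.arctan2(*(B[(j+1)%4]-B[j])[1::-1])),3).tolist() for j in(0,1)])
    print('  tri',np.round(tri(ray(t,cs[0]),ray(s,cs[1])),4))
for n,a,z in(('dish',(269,171),.02),('hamhead',(266,117),.02),('hamend',(353,122),.01)):print(n,plane(t,a,z).round(3))
E
```

```text
red [196, 165, 52, 32, 1533] centre [0.5907 0.2792 0.01  ] edges [[0.087, 0.119], [0.14, -1.519]]
red [349, 130, 48, 41, 1148] centre [0.5844 0.2798 0.01  ] edges [[0.185, 1.713], [0.102, -0.287]]
  tri [0.5888 0.2789 0.0055 0.0028]
blue [294, 153, 49, 35, 1334] centre [0.6415 0.0181 0.01  ] edges [[0.086, -0.056], [0.129, -1.653]]
blue [315, 197, 67, 61, 2032] centre [0.6353 0.0175 0.01  ] edges [[0.17, 1.593], [0.105, -0.328]]
  tri [0.6397 0.0172 0.0019 0.0055]
yellow [397, 166, 55, 45, 1916] centre [ 0.6133 -0.2687  0.01  ] edges [[0.144, -1.34], [0.113, -2.984]]
yellow [222, 292, 83, 83, 4485] centre [ 0.6098 -0.2614  0.01  ] edges [[0.141, 1.915], [0.12, 0.119]]
  tri [ 0.6113 -0.2678  0.006   0.0042]
dish [0.623 0.151 0.02 ]
hamhead [0.778 0.176 0.02 ]
hamend [ 0.786 -0.068  0.01 ]
```

>>> send_rows(deltas="1 2.8 -4.6 0 0.045;1 2.8 -4.6 0 0.045;1 2.8 -4.6 0 0.045;1 2.8 -4.6 0 0.045;1 2.8 -4.6 0 0.045;1 2.8 -4.6 0 0.045;1 2.8 -4.6 0 0.045;1 2.8 -4.6 0 0.045")

```text
t: 1.15
position: [0.4176, 0.1454, 0.2312]
orientation: [3.141, 0.0, -3.139]
ft_force: [0.7, 0.4, 0.4]
opening: 1.004
grasp_force: 0.0
```

>>> send_rows(deltas="1 0 0 2 0;1 0 0 0 0;1 0 0 0 0;1 0 0 0 0;1 0 0 0 0;1 0 0 0 0;1 0 0 0 0;1 0 0 0 0")

```text
t: 2.15
position: [0.4171, 0.147, 0.2513]
orientation: [3.142, 0.0, -3.14]
ft_force: [-0.2, 0.9, -0.4]
opening: 1.0
grasp_force: 0.0
```

```bash
python3 - <<'E'
from cell import telemetry, optics
import cv2,pickle
s=telemetry.state();im=optics.get_image("wrist");im['s']=s
cv2.imwrite("pics/w1.png",im['frame']);pickle.dump(im,open('w1.pkl','wb'));print(s['t'],s['position'],s['orientation'],s['q'])
E
```

```text
2.15 [0.4171104  0.14700794 0.2513058 ] [ 3.14152793e+00  4.45385197e-05 -3.14032885e+00] [-0.68042519  0.07370853  0.32517163  1.75616778 -0.02436318  1.31557432
  1.22213472]
```

View pics/w1.png

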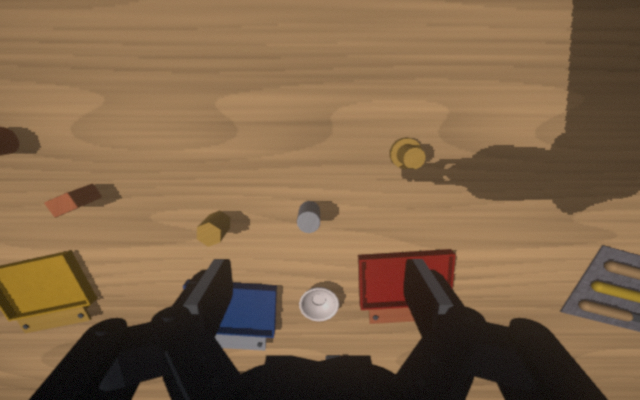

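Wrist view: tops of bush (414,158), rod (309,224), hex (209,234), bar (62,205); red tray near rim corners (360,254) and (455,250), far-left (367,310); blue and yellow partly hidden or cut off; dish (319,304).

```bash
python3 - <<'E'
import pickle;from h import *
w=pickle.load(open('w1.pkl','rb'));d=pickle.load(open('im0.pkl','rb'));s=d['scene']
for n,a,b in(('bush',(414,158),(305,124)),('rod',(309,226),(309,158)),('hex',(209,234),(288,193)),('bar',(62,205),(222,245))):
    print(n,'z=.045:',plane(w,a,.045).round(4),'tri top',tri(ray(w,a),ray(s,b)).round(4))
print('bush foot',plane(w,(406,153),.012).round(4))
for p in((360,254),(455,250),(367,310)):print('red rim',plane(w,p,.016).round(4))
# bar/hex top-face outline
h=cv2.cvtColor(w['frame'],cv2.COLOR_BGR2HSV)
for n,p in(('bar',(62,205)),('hex',(209,234)),('rod',(309,226)),('bush',(414,158))):
    c=h[p[1],p[0]].astype(int);m=(np.abs(h.astype(int)-c)<=(5,45,22)).all(2).astype('uint8')
    k,l,st,ce=cv2.connectedComponentsWithStats(m);i=l[p[1],p[0]]
    ct=max(cv2.findContours((l==i).astype('uint8'),0,2)[0],key=cv2.contourArea)[:,0]
    P=np.array([plane(w,q,.045)[:2] for q in ct]).astype('float32');r=cv2.minAreaRect(P*1000)
    print(n,h[p[1],p[0]],st[i].tolist(),'c mm',np.round(r[0],1),'size',np.round(r[1],1),'ang',round(r[2],1))
v=w['frame'];cv2.imwrite('pics/c1.png',cv2.resize(np.hstack([v[180:260,20:120],v[195:275,160:260]]),None,fx=4,fy=4,interpolation=2))
E
```

```text
bush z=.045: [0.3987 0.261  0.045 ] tri top [0.3999 0.2629 0.04   0.0008]
rod z=.045: [0.485  0.1377 0.045 ] tri top [0.483  0.1364 0.046  0.0039]
hex z=.045: [0.4963 0.0105 0.045 ] tri top [0.4973 0.0109 0.0445 0.0019]
bar z=.045: [ 0.4575 -0.166   0.045 ] tri top [ 0.4584 -0.1653  0.0448  0.0022]
bush foot [0.3983 0.2608 0.012 ]
red rim [0.5401 0.2083 0.016 ]
red rim [0.5336 0.3412 0.016 ]
red rim [0.6347 0.2232 0.016 ]
bar [  9 148 159] [44, 192, 33, 26, 510] c mm [ 457.7 -169. ] size [23.5 35.9] ang 21.9
hex [ 19 150 165] [0, 0, 640, 385, 162884] c mm [492.5 149.1] size [507.4 971.3] ang 0.4
rod [  0   9 138] [298, 216, 16, 16, 79] c mm [481.8 132.3] size [24.2 14.7] ang 22.5
bush [ 19 150 163] [404, 148, 21, 21, 338] c mm [398.8 261.1] size [23.8 23.3] ang 5.3
```

View pics/c1.png

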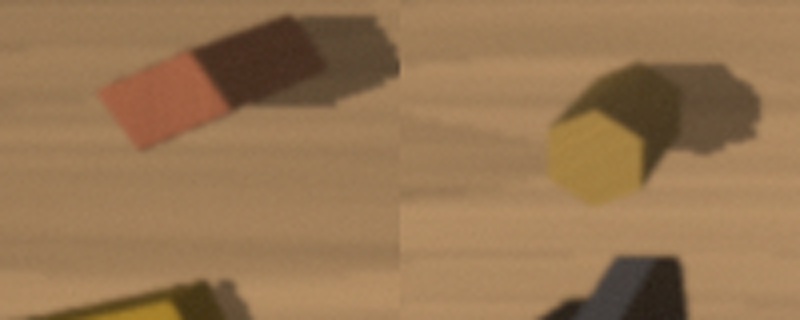

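Hex flats face world ±y (vertical image edges), so yaw π suits it. For the bar, the 36 mm axis runs at about 112°. Grasping the bush first.

>>> send_rows(deltas="1 -0.6 3.8 -3 0;1 -0.6 3.8 -3 0;1 -0.6 3.8 -3 0;1 0 0 -3.6 0;1 0 0 -3.6 0;1 0 0 -3.6 0;1 0 0 -3.6 0;1 0 0 0 0", newtons=50)

```text
t: 3.2
position: [0.3968, 0.2594, 0.0151]
orientation: [-3.137, -0.005, -3.14]
ft_force: [0.1, -0.1, 0.3]
opening: 1.0
grasp_force: 0.0
```

>>> send_rows(deltas="-1 0 0 0 0;-1 0 0 0 0;-1 0 0 0 0;-1 0 0 0 0;-1 0 0 0 0;-1 0 0 0 0;-1 0 0 0 0;-1 0 0 0 0")

```text
t: 4.2
position: [0.4, 0.2612, 0.0186]
orientation: [3.141, 0.002, -3.14]
ft_force: [-0.7, 0.0, 6.2]
opening: 0.28
grasp_force: 48.9
```

>>> send_rows(deltas="-1 0 0 4 0;-1 0 0 5 0;-1 0 0 5 0;-1 2.2 -5.6 1.8 0;-1 2.2 -5.6 1.8 0;-1 2.2 -5.6 1.8 0;-1 2.2 -5.6 1.8 0;-1 2.2 -5.6 0 0")

```text
t: 5.2
position: [0.5098, -0.0194, 0.2303]
orientation: [3.141, 0.003, -3.14]
ft_force: [0.9, 0.7, -2.8]
opening: 0.281
grasp_force: 49.8
```

>>> send_rows(deltas="-1 1 -5.8 1 0;-1 1 -5.8 1 0;-1 1 -5.8 0 0;-1 1 -5.8 0 0;-1 0 0 0 0;-1 0 0 0 0;-1 0 0 0 0;-1 0 0 0 0")

```text
t: 6.2
position: [0.5491, -0.2481, 0.249]
orientation: [3.141, 0.0, -3.138]
ft_force: [0.2, 0.3, -2.3]
opening: 0.278
grasp_force: 50.0
```

```bash
cat > snap.py <<'E'
from cell import telemetry, optics
import cv2,pickle,sys
n=sys.argv[1];s=telemetry.state();im=optics.get_image(sys.argv[2] if len(sys.argv)>2 else "wrist");im['s']=s
cv2.imwrite(f"pics/{n}.png",im['frame']);pickle.dump(im,open(n+'.pkl','wb'));print(s['t'],s['position'],s['orientation'],s['q'].round(2),s['opening'])
E
python3 snap.py w2
```

```text
6.2 [ 0.54912185 -0.2480909   0.24901794] [ 3.14062510e+00  3.01355875e-04 -3.13750720e+00] [ 0.03  0.45  0.56  1.34 -0.24  1.42  2.15] 0.27829816631132825
```

View pics/w2.png

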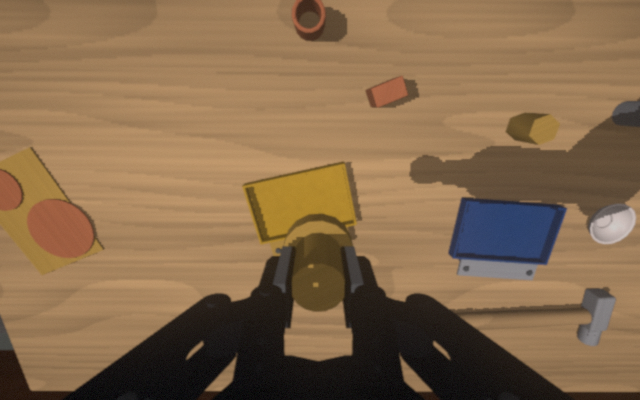

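Wrist view: bush held upright; yellow tray rim corners (244,185), (346,163), (262,242); blue corners (465,198), (565,207), (547,266), (449,257); bar top (389,91), pipe rim (309,14).

```bash
python3 - <<'E'
import pickle;from h import *
w=pickle.load(open('w2.pkl','rb'));d=pickle.load(open('im0.pkl','rb'));s=d['scene']
for n,ps in(('yellow',((244,185),(346,163),(262,242))),('blue',((465,198),(565,207),(449,257),(547,266)))):
    P=[plane(w,p,.016)[:2] for p in ps]
    a,b,c=P[:3];u=b-a;v=c-a
    print(n,np.round(P,4).tolist(),'size',np.linalg.norm(u).round(4),np.linalg.norm(v).round(4),'yaw',np.arctan2(-u[0],u[1]).round(3),np.arctan2(v[1],v[0]).round(3),'ctr',((b+c)/2).round(4))
# rim height check of a yellow corner across views (scene far-left strip-free corners)
print('yellow rim tri',tri(ray(w,(346,163)),ray(s,(252,293))).round(4),tri(ray(w,(244,185)),ray(s,(216,366))).round(4))
print('pipe',plane(w,(309,14),.045).round(4),tri(ray(w,(309,14)),ray(s,(159,266))).round(4))
h=cv2.cvtColor(w['frame'],cv2.COLOR_BGR2HSV)
p=(389,91);c=h[p[1],p[0]].astype(int);m=(np.abs(h.astype(int)-c)<=(6,60,30)).all(2).astype('uint8')
k,l,st,ce=cv2.connectedComponentsWithStats(m);i=l[p[1],p[0]]
ct=max(cv2.findContours((l==i).astype('uint8'),0,2)[0],key=cv2.contourArea)[:,0]
P=np.array([plane(w,q,.045)[:2] for q in ct]).astype('float32');r=cv2.minAreaRect(P*1000);print('bar',st[i],r)
E
```

```text
yellow [[0.5713, -0.3417], [0.542, -0.2106], [0.6528, -0.3229]] size 0.1344 0.0836 yaw 0.22 0.228 ctr [ 0.5974 -0.2667]
blue [[0.5878, -0.0526], [0.5998, 0.0822], [0.675, -0.0612], [0.6888, 0.0802]] size 0.1353 0.0876 yaw -0.089 -0.098 ctr [0.6374 0.0105]
yellow rim tri [ 5.460e-01 -2.074e-01  2.000e-04  3.700e-03] [ 0.5741 -0.3432  0.0075  0.0016]
pipe [ 0.3848 -0.2558  0.045 ] [ 0.3858 -0.2544  0.0444  0.0036]
bar [     0      0    640    391 163330] ((631.015625, -219.24374389648438), (517.50537109375, 936.9402465820312), 0.21445898711681366)
```

>>> send_rows(deltas="-1 2 0.7 -3 0.11;-1 2.1 0.7 -3 0.11;-1 0 0 -4 0;-1 0 0 -4 0;-1 0 0 -4 0;-1 0 0 -3 0;-1 0 0 -1.4 0;-1 0 0 0 0")

```text
t: 7.25
position: [0.5895, -0.2354, 0.0246]
orientation: [3.141, -0.001, -2.92]
ft_force: [0.5, 0.2, -2.1]
opening: 0.283
grasp_force: 50.2
```

>>> send_rows(deltas="-1 0 0 -0.1 0;-1 0 0 -0.1 0;-1 0 0 -0.1 0;-1 0 0 0 0;-1 0 0 0 0;-1 0 0 0 0;-1 0 0 0 0;-1 0 0 0 0")

```text
t: 8.25
position: [0.5897, -0.236, 0.0219]
orientation: [3.142, -0.0, -2.92]
ft_force: [0.5, -0.1, -2.8]
opening: 0.281
grasp_force: 50.1
```

>>> send_rows(deltas="0 0 0 0 0;0 0 0 0 0;0 0 0 0 0;0 0 0 3.5 0;0 0 0 3.5 0;0 0 0 3.5 0;1 -2.3 5.5 0 -0.11;1 -2.3 5.5 0 -0.11")

```text
t: 9.25
position: [0.5438, -0.1254, 0.1279]
orientation: [3.142, 0.003, 3.137]
ft_force: [0.8, 2.7, -0.7]
opening: 0.9
grasp_force: 0.0
```

>>> send_rows(deltas="1 -1.5 4.6 0 0;1 -1.5 4.6 0 0;1 -1.6 4.5 0 0;1 0 0 -2.5 0;1 0 0 -2.5 0;1 0 0 -3 0;1 0 0 -3 0;1 0 0 0 0")

```text
t: 10.25
position: [0.4955, 0.011, 0.0153]
orientation: [-3.141, -0.005, -3.141]
ft_force: [-0.2, -0.6, 0.1]
opening: 0.999
grasp_force: 0.0
```

>>> send_rows(deltas="-1 0 0 0 0;-1 0 0 0 0;-1 0 0 0 0;-1 0 0 0 0;-1 0 0 0 0;-1 0 0 0 0;-1 0 0 0 0;-1 0 0 0 0")

```text
t: 11.25
position: [0.4993, 0.0099, 0.0185]
orientation: [-3.141, 0.004, -3.141]
ft_force: [1.3, -1.8, 4.4]
opening: 0.347
grasp_force: 49.1
```

>>> send_rows(deltas="-1 0 0 3 0;-1 0 0 4 0;-1 0 0 4 0;-1 1.3 -5 2 0;-1 1.3 -5 0 0.05;-1 1.4 -5 0 0.05;-1 1.4 -5 0 0.06;-1 1.4 -5 0 0.06")

```text
t: 12.25
position: [0.5655, -0.2396, 0.1462]
orientation: [3.14, -0.001, -2.918]
ft_force: [1.0, 0.5, -3.3]
opening: 0.348
grasp_force: 50.7
```

```bash
python3 snap.py w3
```

```text
12.25 [ 0.56545691 -0.23957917  0.14616193] [ 3.13976364e+00 -9.77803913e-04 -2.91780778e+00] [ 0.02  0.54  0.53  1.47 -0.28  1.22  2.38] 0.3477026361605721
```

View pics/w3.png

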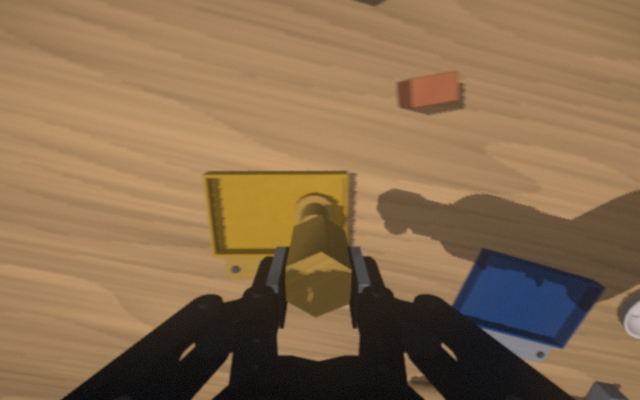

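The hex is gripped straight; the bush stands inside the yellow tray at (317,205).

>>> send_rows(deltas="-1 2 -2.95 0 0;-1 1.95 -2.95 0 0;-1 0 0 -3 0;-1 0 0 -3 0;-1 0 0 -3 0;-1 0 0 -2.4 0;-1 0 0 -0.5 0;-1 0 0 -0.3 0")

```text
t: 13.3
position: [0.6053, -0.2978, 0.0251]
orientation: [-3.142, 0.0, -2.92]
ft_force: [-0.0, 0.1, -1.9]
opening: 0.346
grasp_force: 51.0
```

>>> send_rows(deltas="-1 0 0 -0.1 0;-1 0 0 0 0;-1 0 0 0 0;-1 0 0 0 0;-1 0 0 0 0;-1 0 0 0 0;-1 0 0 0 0;-1 0 0 0 0")

```text
t: 14.3
position: [0.6052, -0.2979, 0.0239]
orientation: [3.142, -0.0, -2.92]
ft_force: [0.2, 0.2, -3.7]
opening: 0.345
grasp_force: 51.1
```

>>> send_rows(deltas="-1 0 0 -0.2 0;-1 0 0 0 0;0.05 0 0 0 0;0.05 0 0 0 0;0.05 0 0 0 0;0.05 0 0 3.5 0;0.05 0 0 3.5 0;0.05 0 0 3 0")

```text
t: 15.3
position: [0.6056, -0.2983, 0.1238]
orientation: [-3.14, 0.001, -2.92]
ft_force: [0.8, -0.1, 0.1]
opening: 0.526
grasp_force: 0.0
```

```bash
python3 - <<'E'
import pickle;from h import *
for f,p in(('w2',(389,91)),('w3',(435,90))):
    w=pickle.load(open(f+'.pkl','rb'));h=cv2.cvtColor(w['frame'],cv2.COLOR_BGR2HSV)
    m=((h[...,0]<13)&(h[...,1]>125)&(h[...,2]>110)).astype('uint8')
    k,l,st,_=cv2.connectedComponentsWithStats(m);i=l[p[1],p[0]]
    ct=max(cv2.findContours((l==i).astype('uint8'),0,2)[0],key=cv2.contourArea)[:,0]
    P=np.array([plane(w,q,.045)[:2] for q in ct]).astype('float32');print(f,h[p[1],p[0]],st[i],cv2.minAreaRect(P*1000))
E
```

```text
w2 [ 10 145 165] [366  76  42  32 770] ((458.4339599609375, -171.8338165283203), (22.699161529541016, 41.77907943725586), 21.608003616333008)
w3 [ 10 148 167] [ 398   71   62   37 1609] ((459.8731689453125, -175.34400939941406), (21.98430633544922, 46.05564880371094), 22.015127182006836)
```

>>> send_rows(deltas="1 -3.7 3.3 0 0.04;1 -3.7 3.3 0 0.04;1 -3.7 3.25 0 0.04;1 -3.65 3.25 0 0.04;1 0 0 -3 0;1 0 0 -3 0;1 0 0 -3 0;1 0 0 -1.7 0")

```text
t: 16.3
position: [0.4571, -0.1667, 0.014]
orientation: [3.141, -0.001, -2.76]
ft_force: [0.3, -0.1, 0.1]
opening: 1.0
grasp_force: 0.0
```

>>> send_rows(deltas="1 0 0 0 0;-1 0 0 0 0;-1 0 0 0 0;-1 0 0 0 0;-1 0 0 0 0;-1 0 0 0 0;-1 0 0 0 0;-1 0 0 0 0")

```text
t: 17.3
position: [0.4591, -0.1681, 0.0162]
orientation: [-3.139, 0.002, -2.761]
ft_force: [0.7, -2.4, 6.0]
opening: 0.411
grasp_force: 50.9
```

>>> send_rows(deltas="-1 0 0 4 0;-1 0 0 5 0;-1 0 0 5 0;-1 1.2 5.8 1 -0.06;-1 1.2 5.8 1 -0.06;-1 1.2 5.8 1 -0.06;-1 1.2 5.8 1 -0.06;-1 1.2 5.8 1 -0.06")

```text
t: 18.3
position: [0.5164, 0.125, 0.2041]
orientation: [-3.141, -0.003, -3.062]
ft_force: [1.1, -1.2, -3.4]
opening: 0.411
grasp_force: 51.6
```

>>> send_rows(deltas="-1 0.5 4.8 0 -0.03;-1 0.5 4.8 0 0;-1 0.5 0 0 0;-1 0 0 0 0;-1 0 0 0 0;-1 0 0 0 0;-1 0 0 0 0;-1 0 0 0 0")

```text
t: 19.3
position: [0.5327, 0.2188, 0.2051]
orientation: [3.141, 0.0, -3.091]
ft_force: [0.2, 0.7, -3.4]
opening: 0.409
grasp_force: 51.6
```

```bash
python3 snap.py w4
```

```text
19.3 [0.53268039 0.21881951 0.20511991] [ 3.14134720e+00  1.34157395e-04 -3.09078910e+00] [-0.7   0.39  0.39  1.49 -0.15  1.29  1.33] 0.4094418586768698
```

View pics/w4.png

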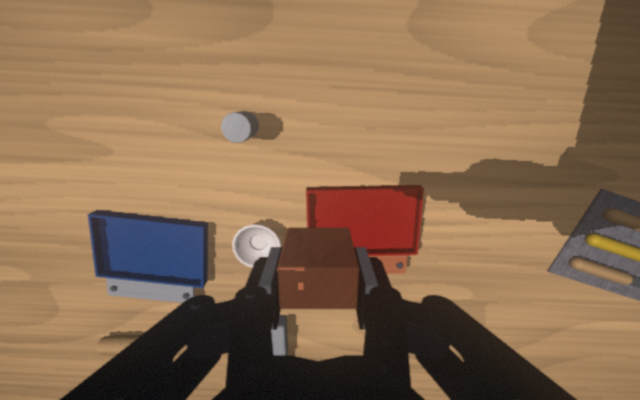

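Bar held squarely; red rim corners at (307,188), (424,186), (420,255); blue corners (90,212), (208,222), (96,278), (207,287); rod top (237,127).

```bash
python3 - <<'E'
import pickle;from h import *
w=pickle.load(open('w4.pkl','rb'));w2=pickle.load(open('w2.pkl','rb'));w1=pickle.load(open('w1.pkl','rb'))
P=np.array([plane(w,p,.016)[:2] for p in((307,188),(424,186),(420,255))]);u=P[1]-P[0];v=P[2]-P[1]
print('red',P.round(4).tolist(),np.linalg.norm(u),np.linalg.norm(v),np.arctan2(-u[0],u[1]),'ctr',((P[0]+P[2])/2).round(4))
P=np.array([plane(w,p,.016)[:2] for p in((90,212),(208,222),(207,287),(96,278))]);print('blue',P.round(4).tolist(),P.mean(0))
print('rod',plane(w,(237,127),.045).round(4), 'tri',tri(ray(w,(237,127)),ray(w1,(309,226))).round(4))
print('rim z red',tri(ray(w,(307,188)),ray(w1,(360,254))).round(4),tri(ray(w,(424,186)),ray(w1,(455,250))).round(4),'blue',tri(ray(w,(90,212)),ray(w2,(465,198))).round(4),tri(ray(w,(208,222)),ray(w2,(565,207))).round(4))
E
```

```text
red [[0.5466, 0.2088], [0.5374, 0.3425], [0.6256, 0.3519]] 0.13398588692324806 0.08868413368535183 0.06882443047396478 ctr [0.5861 0.2804]
blue [[0.589, -0.0455], [0.5947, 0.0926], [0.6854, 0.0855], [0.6793, -0.0548]] [0.63710184 0.01947069]
rod [0.4797 0.1384 0.045 ] tri [0.4798 0.1394 0.0546 0.0035]
rim z red [ 0.5505  0.2097 -0.0013  0.0033] [0.5408 0.348  0.0022 0.0006] blue [ 0.5904 -0.0496  0.0106  0.0016] [0.6007 0.0891 0.0071 0.0041]
```

>>> send_rows(deltas="-1 2.7 1.4 -3 0.01;-1 2.7 1.4 -3 0;-1 0 0 -4 0;-1 0 0 -4 0;-1 0 0 -2.5 0;-1 0 0 -1 0;-1 0 0 -0.5 0;-1 0 0 0 0")

```text
t: 20.35
position: [0.5874, 0.2474, 0.0259]
orientation: [3.141, 0.002, -3.08]
ft_force: [0.2, 0.2, -3.5]
opening: 0.409
grasp_force: 51.6
```

>>> send_rows(deltas="-1 0 0 -0.2 0;-1 0 0 -0.2 0;-1 0 0 0 0;-1 0 0 0 0;-1 0 0 0 0;-1 0 0 0 0;-1 0 0 0 0;-1 0 0 0 0")

```text
t: 21.35
position: [0.5867, 0.2471, 0.021]
orientation: [3.142, 0.0, -3.08]
ft_force: [-0.5, -0.1, -3.8]
opening: 0.411
grasp_force: 51.6
```

>>> send_rows(deltas="-1 0 0 -0.15 0;-1 0 0 0 0;0.15 0 0 0 0;0.15 0 0 0 0;0.15 0 0 0 0;0.15 0 0 3.5 0;0.15 0 0 3.5 0;0.15 0 0 3 0")

```text
t: 22.35
position: [0.5871, 0.2472, 0.1212]
orientation: [3.141, 0.001, -3.08]
ft_force: [0.0, -0.2, -0.1]
opening: 0.571
grasp_force: 0.0
```

>>> send_rows(deltas="1 -3.5 -3.6 0 0;1 -3.5 -3.6 0 0;1 -3.6 -3.7 0 0;1 0 0 -3 0;1 0 0 -3 0;1 0 0 -3 0;1 0 0 -1.3 0;1 0 0 0 0")

```text
t: 23.35
position: [0.4803, 0.1379, 0.0161]
orientation: [-3.141, -0.001, -3.08]
ft_force: [0.1, -0.1, -0.3]
opening: 1.0
grasp_force: 0.0
```

>>> send_rows(deltas="-1 0 0 0 0;-1 0 0 0 0;-1 0 0 0 0;-1 0 0 0 0;-1 0 0 0 0;-1 0 0 0 0;-1 0 0 0 0;-1 0 0 0 0")

```text
t: 24.35
position: [0.4816, 0.1376, 0.0174]
orientation: [-3.142, 0.002, -3.081]
ft_force: [-2.0, -1.4, 6.2]
opening: 0.338
grasp_force: 49.3
```

>>> send_rows(deltas="-1 0 0 5 0;-1 0 0 5 0;-1 3.9 -3.1 0 -0.04;-1 3.9 -3.1 0 -0.04;-1 3.9 -3.1 0 -0.04;-1 3.9 -3 0 -0.03;-1 0 0 -4 0;-1 0 0 -3 0")

```text
t: 25.35
position: [0.6357, 0.0146, 0.0439]
orientation: [3.142, -0.003, 3.051]
ft_force: [-0.2, 0.3, -2.7]
opening: 0.332
grasp_force: 50.1
```

>>> send_rows(deltas="-1 0 0 -1.5 0;-1 0 0 -0.6 0;-1 0 0 -0.2 0;-1 0 0 -0.2 0;-1 0 0 0 0;-1 0 0 0 0;-1 0 0 0 0;-1 0 0 0 0")

```text
t: 26.35
position: [0.6367, 0.0151, 0.0216]
orientation: [3.142, 0.0, 3.053]
ft_force: [0.3, 0.2, -1.9]
opening: 0.335
grasp_force: 50.0
```

>>> send_rows(deltas="-1 0 0 -0.1 0;0.1 0 0 0 0;0.1 0 0 0 0;0.1 0 0 0 0;0.1 0 0 3.5 0;0.1 0 0 3.5 0;1 -3.5 -3.8 3 0;1 -3.5 -3.8 0 0")

```text
t: 27.35
position: [0.5687, -0.0622, 0.1237]
orientation: [-3.141, 0.008, 3.054]
ft_force: [0.4, -1.0, 0.0]
opening: 0.941
grasp_force: 0.0
```

>>> send_rows(deltas="1 -3.6 -3.9 0 0.03;1 -3.6 -3.9 0 0.03;1 -3.6 -3.9 0 0.03;1 -3.6 -3.9 0 0;1 -3.7 -3.9 0 0;1 0 0 0 0;1 0 0 0 0;1 0 0 0 0")

```text
t: 28.35
position: [0.3869, -0.2547, 0.1205]
orientation: [3.141, 0.0, -3.137]
ft_force: [0.2, -0.9, -0.5]
opening: 0.999
grasp_force: 0.0
```

```bash
python3 snap.py w5; python3 snap.py t5 top
```

```text
28.35 [ 0.38686698 -0.25471972  0.12046492] [ 3.14120050e+00  4.58890163e-04 -3.13742454e+00] [ 0.05  0.26  0.59  1.92 -0.17  1.01  2.29] 0.9992087518338348
28.4 [ 0.38680608 -0.25469589  0.120387  ] [ 3.14123928e+00  1.81603934e-04 -3.13726634e+00] [ 0.05  0.26  0.59  1.92 -0.17  1.01  2.29] 0.9975576603941356
```

View pics/w5.png

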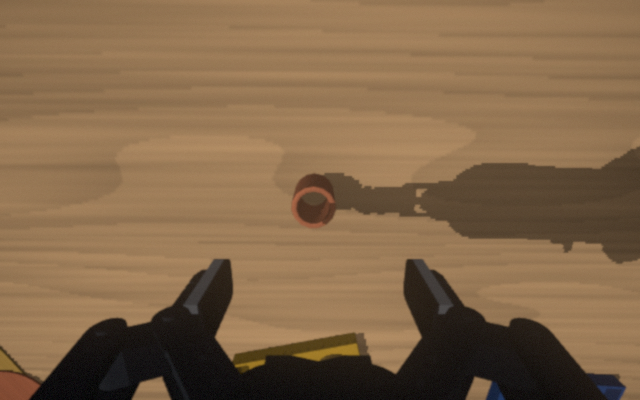

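View pics/t5.png

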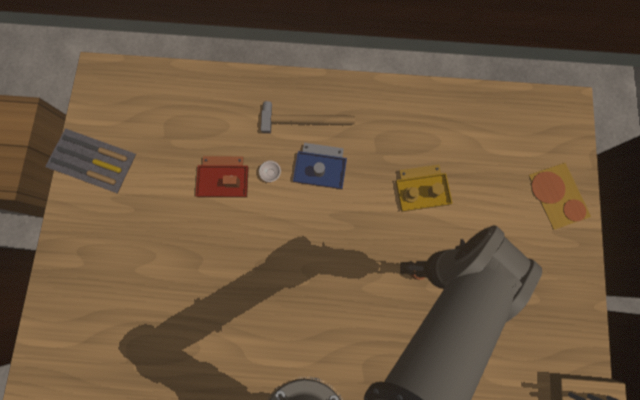

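Top view: bar, rod, hex and bush are in their trays, with the hammer and dish unmoved. Wrist view: pipe rim at (314,206), centred between the fingers, at about x 0.382.

>>> send_rows(deltas="1 -0.3 0 -3 0;1 0 0 -3 0;1 0 0 -3 0;1 0 0 -1.3 0;1 0 0 0 0;-1 0 0 0 0;-1 0 0 0 0;-1 0 0 0 0", newtons=40)

```text
t: 29.45
position: [0.3836, -0.2569, 0.0185]
orientation: [-3.14, 0.002, -3.14]
ft_force: [-0.6, 0.4, 8.5]
opening: 0.4
grasp_force: 39.2
```

>>> send_rows(deltas="-1 0 0 0 0;-1 0 0 0 0;-1 0 0 0 0;-1 0 0 0 0;-1 0 0 5 0;-1 0 0 5 0;-1 1.2 5.6 2 0;-1 1.2 5.6 2 0")

```text
t: 30.45
position: [0.4066, -0.1429, 0.1583]
orientation: [3.141, 0.001, 3.14]
ft_force: [1.5, 1.5, -2.4]
opening: 0.392
grasp_force: 40.9
```

>>> send_rows(deltas="-1 2.2 5.7 0 0.01;-1 2.2 5.7 0 0.01;-1 2.2 5.7 0 0.01;-1 2.2 5.7 0 0.01;-1 2.2 5.7 0 0.01;-1 2.2 5.7 0 0.01;-1 2.2 5.6 0 0;-1 2.2 5.6 0 0")

```text
t: 31.45
position: [0.5825, 0.3116, 0.1566]
orientation: [-3.141, -0.001, -3.08]
ft_force: [1.2, -0.1, -1.7]
opening: 0.396
grasp_force: 40.9
```

>>> send_rows(deltas="-1 0 0 -4 0;-1 0 0 -4 0;-1 0 0 -3 0;-1 0 0 -1.3 0;-1 0 0 -0.6 0;-1 0 0 -0.3 0;-1 0 0 -0.2 0;-1 0 0 0 0")

```text
t: 32.45
position: [0.5831, 0.3103, 0.0243]
orientation: [3.141, 0.001, -3.08]
ft_force: [-0.6, 0.1, -2.3]
opening: 0.393
grasp_force: 41.0
```

Lower 2.5 mm, release, lift and back off for a check.

>>> send_rows(deltas="-1 0 0 -0.2 0;-1 0 0 -0.05 0;-1 0 0 0 0;0.12 0 0 0 0;0.12 0 0 0 0;0.12 0 0 0 0;0.12 0 0 3.5 0;0.12 0 0 3.5 0")

```text
t: 33.45
position: [0.5823, 0.3098, 0.0911]
orientation: [-3.141, -0.001, -3.08]
ft_force: [0.1, 0.4, -0.2]
opening: 0.561
grasp_force: 0.0
```

>>> send_rows(deltas="0.12 0 0 5 0;0.12 -5 -3 5 0;0.12 -5 -3 3 0;0.12 -5 -3 0 0;0.12 0 -4 0 0;0.12 0 -4 0 0;0.12 0 -4 0 0;0.12 0 0 0 0")

```text
t: 34.45
position: [0.4446, 0.1029, 0.2107]
orientation: [-3.141, 0.001, -3.088]
ft_force: [-0.3, -0.1, -0.6]
opening: 0.559
grasp_force: 0.0
```

```bash
python3 snap.py s6 scene; python3 - <<'E'
import cv2
v=cv2.imread('pics/s6.png');cv2.imwrite('pics/s6c.png',cv2.resize(v[110:390,200:480],(800,600)[::-1] if 0 else (600,600),interpolation=2))
E
```

```text
34.45 [0.44463293 0.10291534 0.21068882] [-3.14072433e+00  8.65847718e-04 -3.08785206e+00] [-0.62  0.13  0.39  1.8  -0.05  1.22  1.42] 0.5588989293184755
```

View pics/s6c.png

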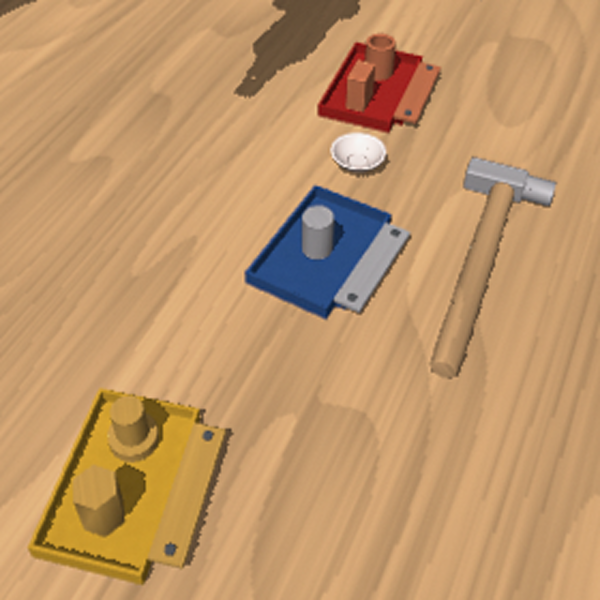

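All five pieces stand upright on their tray floors: copper crop (360,85) and (380,57), rod (318,232), bush (130,428), hex (98,500). The hammer and dish are where they were.

```bash
python3 -c "
from cell import job
print(job.job_done())"
```

```text
the job is handed in; nothing more can be done
None
```

I sorted all five offcuts into the trays of their metals, standing upright and released, left the hammer and dish where they were, and handed the job in at about 34.5 s; hand-in gave no verdict, so that comes from the last camera view.

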